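# Tare a mixing pot on the studio's spring scale

## Robot

A 7-joint arm with a two-finger parallel gripper is mounted at the origin on the work surface. World frame = base frame: x ahead of the robot, y to its left, z up, the work surface at z = 0. Lengths are in m, angles in rad, forces in N, time in s.
With the tool pointing down it reaches from about 0.35 to 0.9 m from the base axis. Payload 8.1 kg.
Tool frame: the origin (TCP) lies midway between the tips of the shut fingers; the grasp point (between the pads) lies 19 mm behind it; z points along the fingers, y is the line along which they close (so a half turn about z gives the same grasp; the last joint's range is limited). The gripper opens to 92 mm and grips with 3 to 60 N. Pads are 19 mm wide; open, the fingers measure 130 mm over their backs; the gripper's body (75 mm by 190 mm) begins 47 mm behind the grasp point.
Start: joints at [-1.44, 0.434, 0.025, 1.573, -0.012, 1.134, -0.075], TCP at [0.145, 0.608, 0.227] pointing down, gripper open.
Joint ranges: [-2.62, 2.62], [-0.44, 2.09], [-1.27, 1.32], [0.08, 2.57], [-1.32, 4.46], [0.12, 2], [-2.74, 2.74]. Speed limits (rad/s): [2.22, 2.22, 3.01, 3.01, 3.14, 3.14, 3.14].

## Interface

Orientations are given as a rotation vector (axis times angle).
In Python, from cell import sensors, optics, arm gives the robot as it stands.
- The arm moves only by the tool arm_command, never from a script. Its argument "deltas" is one flat list of numbers, 7 for each row, row after row: the turn, a rotation vector about the world's x, y, z as a fraction of full scale, then the shift along the world's x, y, z as a fraction of full scale, then the finger opening in mm, from 0 to 91.8. In form: [wx, wy, wz, dx, dy, dz, fingers, wx, wy, wz, dx, dy, dz, fingers, ...]. A call has 1 to 20 rows; each row is the pose to reach, as a shift and turn from the pose commanded when the call began; what a row does not reach only later rows make up. Full scale, the value 1, is 1 m for a shift and 90 degrees for a turn. A row lasts 1/10 s, in which the tool goes at most 50 mm and 8.59 degrees, less where a joint would pass 70% of its speed; a pose out of reach is approached as far as the arm can. A call with a number of a shift or a turn outside -1 to 1 is refused whole. A call with a gripper value outside its range is refused whole. The fingers move at their own pace and stop on an object; "force" is the grip in N (left out, the last holds). Time passes only in rows, so rows that repeat a pose let the fingers close. It gives the time, the measured TCP pose, the force, the opening and the grip force at its end, in the units of the state.
- sensors.observe(): the state, without advancing time (a new reading comes with each control period).
- optics.get_image(name): name is "side" or "top"; returns the picture (480x640x3 uint8, blue, green, red); there is no depth.
- optics.calibration(name): a dict with "camera_matrix" (3x3 intrinsics, pixels), "D" ([k1, k2, p1, p2, k3] as OpenCV has them; the pictures are not rectified), "rvec" (rotation vector, rad) and "tvec" (3), from world to camera coordinates, as OpenCV has them. Camera axes: x right, y down, z forward; pixel columns grow to the right and rows downward; lengths in m; the calibration is good to about 2 mm. A picture is of the moment at which its call begins. calibration takes no time and is no camera call.
- arm.sign_off(): hands the job in; it is judged then, once.
The state is a dict: "clock": time; "joints": joint angles; "dq": joint speeds; "joint_efforts": joint torques, N m; "position": TCP position; "ee_rot": TCP orientation; "force": force on the tool from outside, world axes, zero at the start; "ft_torque": the same for the moment, N m; "width": opening from 0.0 (shut) to 1.0 (fully open); "gripper_force": force on a finger pad.
Only numpy, scipy, OpenCV 4.12 (cv2) and the standard library are available. Lean on these libraries where they do the work, as an engineer would, in place of code of your own. Each camera call takes 0.05 s, during which the arm holds its last target. There are 200 camera calls.

## Task

Stand the blue mixing pot upright in the middle of the scale's sprung pan, lowering it slowly until the pan carries its whole weight before you let go, so that the pan neither drops nor springs back when the pot is let go. Then, with the pot resting on the pan, tare it: turn the knob in the middle of the dial until the red zero mark stands right at the tip of the pointer. Leave the other things on the bench as they are, and never push the pan down to its stop.

Things in the scene. Friction and masses are not known exactly. Their poses are not given: they have to be found in the camera images.
- blue_pot: Blue enamelled iron mixing pot, an open upright cylinder, 60 mm outside diameter, 85 mm tall, wall 6 mm; pots differ in gauge and so in weight, from about 250 g to 850 g. Origin: centre of its underside, z up. It stands on the bench among a white and a terracotta pot.
- scale: Green spring scale fixed on the bench, 320 mm deep, 190 mm wide. Origin: centre of its underside at bench height; its x axis runs from the dial (front, towards the robot) to the pan (rear), z up; it is turned about z by up to 0.35 rad. The dial face is 82 mm above the bench at its centre, 90 mm in front of the origin, and slopes: its outward normal leans 14 degrees from vertical towards the scale's front (-x). The pan's axis is 62 mm behind the origin.
- pan_centre (a point): Centre of the pan's top surface: a flat round steel plate, 140 mm diameter, marked with a dark circle of 74 mm diameter and a centre dot; 140 mm above the bench when empty; it moves with the pan. It stays level.
- pan (a joint): How far the pan has sunk, m: 0 empty, grows downward, hard stop at 0.042. The spring takes about 270 N per m (3.6 mm for each 100 g) and is lightly damped, so a load let go before the pan has sunk enough drops and bounces, and one pressed down too far springs up when let go. Letting down at some 20 mm/s is gentle; the pan should never move faster than 50 mm/s, down or up.
- needle (a joint): Angle of the black pointer, rad: 0 at the uphill (12 o'clock) side of the dial with the pan empty; grows clockwise as seen looking at the dial, by 80 rad for each m the pan sinks. Driven by the pan only.
- dial (a joint): Angle of the white dial plate with its red zero mark and of the black knob fixed to it, rad, -0.6 to 3.3: 0 when the mark is uphill (12 o'clock), grows clockwise as seen looking at the dial, like the pointer. It stays where it is left. Turning torque about 0.04 N m. At the start it stands between 0 and 0.5.
- needle_tip (a point): Tip of the pointer, 54 mm from the dial's axis, 6 mm above the face of the case.
- zero_mark (a point): Inner end of the red zero mark on the dial plate, 54 mm from the dial's axis, at the same height as the pointer's tip, so that the two points meet when the scale is tared. Graduations are 50 g, 0.145 rad or about 8 mm apart.
- knob_grip (a point): On the dial's axis, 26 mm above the sloping face: the middle of the knob, a black bar 44 mm long and 14 mm wide that reaches from 10 to 38 mm above the face, on a thin shaft. Site z is the outward normal of the dial, x runs along the bar towards the zero mark; grip the bar across its 14 mm (along y), with the tool pointing along -z.
- white_pot: White pot of the same shape and size as the blue one; leave it. Origin: centre of its underside.
- clay_pot: Terracotta pot, 70 mm wide at the lip, 75 mm tall; leave it. Origin: centre of its underside.
- check_weight: Brass 200 g weight with a knob, 38 mm diameter, 47 mm tall; leave it. Origin: centre of its underside.
- muller: Green glass muller, 60 mm diameter foot, 88 mm tall; leave it. Origin: centre of its underside.
- pigment_jar: Pigment jar with black cap, 56 mm diameter, 75 mm tall; leave it. Origin: centre of its underside.
There are look-alikes about, which are no part of the job. What is meant by the blue_pot is not pink, purple or yellow, and is the larger of those in its own colour.

How it is judged:
By the outcome, as a careful person would: the job done as asked, in the order asked, and still so for the second after the job is handed in, with the robot touching nothing.
It also fails if it takes over 72 s, if anything falls off the work surface, if the arm or the gripper's body presses on something with over 40 N, if the wrist force passes 120 N, or if a joint passes its speed limit or range.

## Working session

There is one attempt and no reset: what is moved stays moved. The work goes in short steps, Python scripts to look and compute and a tool call to move; the robot and the scene stay as the last step left them, time stands still between calls to the robot, and variables do not carry over. Pictures are saved under pics/ and viewed, at most 10 in all, crops included, and the job is handed in when it is done.

Besides the shell and the picture viewer there is one more tool, called after ">>>" as name(argument=value, ...), one argument or row to a line, values as JSON. arm_command: Moves the arm, as the interface text tells. Its arguments: {"type":"object","properties":{"deltas":{"type":"array","items":{"type":"number"}},"force":{"type":"number"}},"required":["deltas"]}

```bash
mkdir -p pics; ls; python3 - <<'E'
from cell import sensors, optics, arm
import cv2
for n in("top","side"):
    cv2.imwrite(f"pics/{n}0.png",optics.get_image(n)); c=optics.calibration(n)
    R=cv2.Rodrigues(c["rvec"])[0]; print(n,(-R.T@c["tvec"].reshape(3)).round(3),R[2].round(2),c["camera_matrix"][0][0],c["D"])
print(sensors.observe())
E
```

```text
pics
top [0.47  0.04  1.528] [ 0.05 -0.01 -1.  ] 623.8049725967343 [0.06970587 0.         0.         0.         0.        ]
side [ 0.3   -0.526  0.812] [ 0.27  0.6  -0.76] 441.1512674605965 [0.01692636 0.         0.         0.         0.        ]
{'clock': 0.1, 'joints': array([-1.43963567,  0.43515462,  0.02499331,  1.57398735, -0.01159648,
        1.13402515, -0.0750923 ]), 'dq': array([-0.00083466, -0.00089069, -0.00027538, -0.00290845, -0.00135447,
        0.00029376, -0.00167013]), 'joint_efforts': array([ 2.68611424e-03, -6.69125962e+01,  9.87491682e-01, -3.15144432e+01,
       -6.05906546e-02,  3.74944217e-02,  6.58674003e-05]), 'position': array([0.14473112, 0.60754   , 0.22603013]), 'ee_rot': array([-3.66473401e-01, -3.12011800e+00,  2.24503995e-03]), 'force': array([ 0.45084687,  0.48796368, -0.35167494]), 'ft_torque': array([-0.0350297 , -0.0105255 , -0.04378115]), 'gripper_force': 0.0, 'width': 0.9986141104847194}
```

View pics/top0.png

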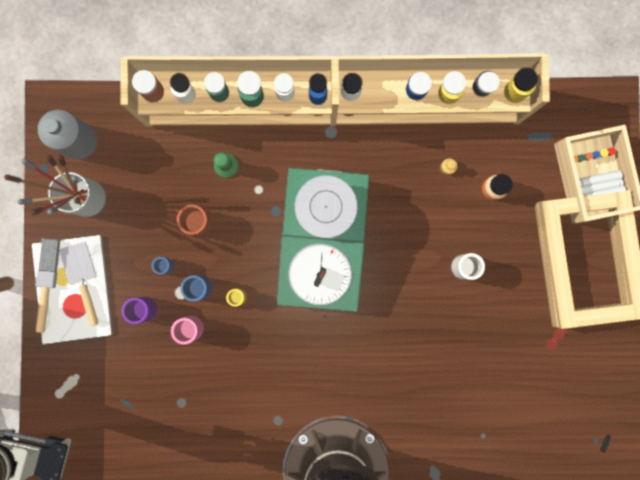

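View pics/side0.png

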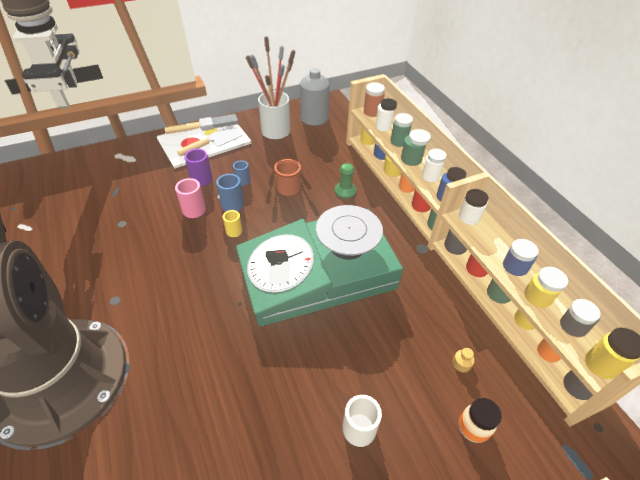

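The top view shows the blue pot at about (194,289), with the small blue decoy at (161,266), yellow at (235,297), pink at (186,331) and purple at (136,310). The pan is at (326,206), the dial at (320,274) and the red mark at (332,251). The side view agrees: blue pot at (230,193), pan at (349,230), dial at (280,263).

```bash
cat > h.py <<'E'
from cell import sensors, optics, arm
import cv2, numpy as np
np.set_printoptions(precision=4,suppress=True)
def ray(n,p):
    c=optics.calibration(n); R=cv2.Rodrigues(c["rvec"])[0]; C=-R.T@np.ravel(c["tvec"])
    u=cv2.undistortPoints(np.array([[p]],float),c["camera_matrix"],c["D"])[0,0]
    return C,R.T@np.r_[u,1]
def onz(n,p,z):
    C,d=ray(n,p); return C+d*(z-C[2])/d[2]
def onplane(n,p,P,N):
    C,d=ray(n,p); return C+d*(N@(P-C))/(N@d)
def tri(a,b):
    C,d=ray("top",a);E,e=ray("side",b)
    s=np.linalg.lstsq(np.c_[d,-e],E-C,rcond=None)[0]; p,q=C+s[0]*d,E+s[1]*e
    return (p+q)/2,np.linalg.norm(p-q)
def proj(n,P):
    c=optics.calibration(n); return cv2.projectPoints(np.array(P,float).reshape(-1,3),c["rvec"],c["tvec"],c["camera_matrix"],c["D"])[0][:,0]
def blobs(m,amin=20):
    return [(c,cv2.contourArea(c)) for c in cv2.findContours(m.astype(np.uint8),cv2.RETR_EXTERNAL,cv2.CHAIN_APPROX_NONE)[0] if cv2.contourArea(c)>=amin]
E
python3 - <<'E'
from h import *
t=cv2.imread("pics/top0.png");hs=cv2.cvtColor(t,cv2.COLOR_BGR2HSV);H,S,V=cv2.split(hs)
def show(name,m,x0,x1,y0,y1,z,a=20):
    k=np.zeros_like(m);k[y0:y1,x0:x1]=m[y0:y1,x0:x1]
    for c,A in blobs(k,a):
        (e,ax,an)=cv2.fitEllipse(c);print(name,A,np.array(e),np.array(ax),onz("top",e,z),cv2.boundingRect(c))
show("blue",(H>100)&(H<125)&(S>90),140,220,250,310,.085)
show("yellow",(H>20)&(H<35)&(S>120),220,250,280,310,.05)
show("purple",(H>130)&(H<150)&(S>90),110,160,290,330,.085)
show("pink",((H>160)|(H<5))&(S>60)&(V>180),165,210,310,350,.085)
show("pan",(S<50)&(V>90),290,362,172,242,.14,500)
show("dial",(S<60)&(V>120),285,356,240,310,.082,100)
m=(H>60)&(H<95)&(S>60);k=np.zeros_like(m);k[150:330,265:380]=m[150:330,265:380]
pts=np.argwhere(k)[:,::-1].astype(np.float32);print("green",cv2.minAreaRect(pts),cv2.boxPoints(cv2.minAreaRect(pts)))
r=cv2.resize(t[165:315,270:375],None,fx=5,fy=4*5/4,interpolation=cv2.INTER_CUBIC)[:600] if 0 else cv2.resize(t[170:310,270:380],None,fx=4,fy=4,interpolation=cv2.INTER_CUBIC)
b=cv2.resize(t[245:345,115:255],None,fx=2.5,fy=2.5)
o=np.zeros((560,800,3),np.uint8);o[:,:440]=r;o[:250,440:790]=b;cv2.imwrite("pics/crop1.png",o)
E
```

```text
blue 440.0 [193.8511 287.7695] [23.4574 23.9982] [0.441  0.3244 0.085 ] (182, 276, 25, 24)
blue 84.0 [164.1748 265.3601] [ 8.5113 13.564 ] [0.4932 0.3921 0.085 ] (160, 259, 10, 14)
yellow 271.5 [235.2351 297.0016] [18.0212 19.2961] [0.4174 0.2344 0.05  ] (226, 288, 20, 19)
purple 679.0 [138.1309 309.9697] [25.2015 34.549 ] [0.3921 0.4503 0.085 ] (122, 298, 34, 26)
pink 529.0 [183.6807 330.8165] [25.7924 26.1986] [0.3433 0.3471 0.085 ] (171, 318, 27, 27)
pan 3087.5 [325.61   206.4641] [62.5816 62.8839] [0.62   0.0207 0.14  ] (294, 175, 64, 64)
dial 3131.5 [319.691  274.0096] [62.2641 64.058 ] [0.4694 0.0352 0.082 ] (288, 243, 65, 63)
green ((322.7063903808594, 239.12667846679688), (81.30189514160156, 136.4849853515625), 4.969740867614746) [[276.2964 303.591 ]
 [288.1201 167.6192]
 [369.1163 174.6623]
 [357.2927 310.6342]]
```

View pics/crop1.png

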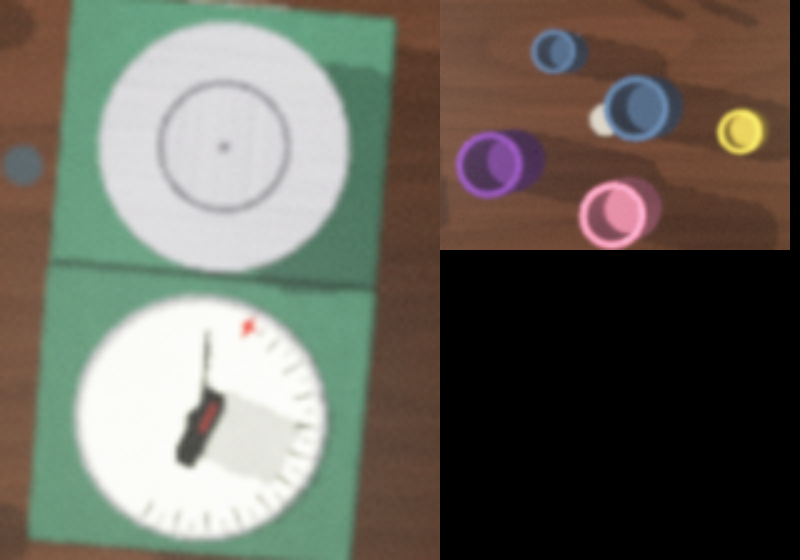

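The crop shows the pan dot at px (325.8,206.7) and the red mark at about (332,252). The pointer is near 12 o'clock and the knob bar lies along the mark. The pan–dial distance of 151 mm matches the 152 mm given, and yaw is about -0.095. I'll cross-check with the side view while moving above the pot.

>>> arm_command(
  deltas=[0,0,0.095,0.032,-0.031,0,91.8,0,0,0.19,0.064,-0.062,0,91.8,0,0,0.285,0.1,-0.095,0,91.8,0,0,0.38,0.135,-0.129,0,91.8,0,0,0.475,0.17,-0.163,0,91.8,0,0,0.57,0.205,-0.196,0,91.8,0,0,0.593,0.24,-0.229,0,91.8,0,0,0.593,0.275,-0.263,0,91.8,0,0,0.593,0.296,-0.283,0,91.8,0,0,0.593,0.296,-0.283,-0.04,91.8,0,0,0.593,0.296,-0.283,-0.07,91.8,0,0,0.593,0.296,-0.283,-0.07,91.8],
  force=25,
)

```text
clock: 1.3
position: [0.4387, 0.3227, 0.153]
ee_rot: [1.07, -2.946, 0.004]
force: [-0.4, -0.2, -0.3]
width: 1.002
gripper_force: 0.0
```

```bash
python3 - <<'E'
from h import *
t=cv2.imread("pics/side0.png");H,S,V=cv2.split(cv2.cvtColor(t,cv2.COLOR_BGR2HSV))
m=(H>100)&(H<125)&(S>80);k=np.zeros_like(m);k[160:230,210:250]=m[160:230,210:250]
for c,A in blobs(k,30):print(A,cv2.boundingRect(c))
a=np.linspace(0,2*np.pi,60)
for z in(0.,.085):
    P=proj("side",np.c_[.441+.03*np.cos(a),.3244+.03*np.sin(a),0*a+z]);print(z,P.min(0),P.max(0))
P=proj("side",np.c_[.62+.07*np.cos(a),.0207+.07*np.sin(a),0*a+.14]);print("pan",P.min(0),P.max(0))
m=((S<50)&(V>90));k=np.zeros_like(m);k[200:260,305:395]=m[200:260,305:395]
for c,A in blobs(k,500):print(A,cv2.boundingRect(c))
s=sensors.observe();R=cv2.Rodrigues(s["ee_rot"])[0];print(s["position"],R.T,s["force"],s["joints"])
cv2.imwrite("pics/side1.png",optics.get_image("side"))
E
```

```text
268.5 (217, 174, 24, 16)
0.0 [220.8396 197.9329] [243.9159 213.8915]
0.085 [215.5922 173.1789] [240.056  189.2036]
pan [314.7881 204.4476] [382.0368 253.6332]
2616.0 (316, 205, 68, 51)
[0.4387 0.3227 0.153 ] [[-0.7667 -0.642   0.0076]
 [-0.642   0.7667 -0.0001]
 [-0.0058 -0.005  -1.    ]] [-0.3707 -0.194  -0.2927] [-0.706   0.3864 -0.0348  1.8529  0.0164  0.9102  1.5195]
```

>>> arm_command(
  deltas=[0,0,0,0.001,0.001,-0.03,91.8,0,0,0,0.002,0.001,-0.06,91.8,0,0,0,0.002,0.001,-0.09,91.8,0,0,0,0.002,0.001,-0.111,91.8,0,0,0,0.002,0.001,-0.111,91.8,0,0,0,0.002,0.001,-0.111,91.8,0,0,0,0.002,0.001,-0.111,50,0,0,0,0.002,0.001,-0.111,50,0,0,0,0.002,0.001,-0.111,50,0,0,0,0.002,0.001,-0.111,50,0,0,0,0.002,0.001,-0.111,50,0,0,0,0.002,0.001,-0.111,50],
  force=25,
)

```text
clock: 2.55
position: [0.4427, 0.3271, 0.0463]
ee_rot: [-1.075, 2.951, 0.002]
force: [-2.1, 2.9, 6.7]
width: 0.651
gripper_force: 25.0
```

>>> arm_command(
  deltas=[0,0,0,0,0,0.02,50,0,0,0,0,0,0.05,50,0,0,0,0,0,0.09,50,0,0,0,0,0,0.13,50,0,0,0,0,0,0.17,50,0,0,0,0,0,0.18,50,0,0,0,0,0,0.18,50,0,0,0,0,0,0.18,50,0,0,0,0,0,0.18,50,0,0,0,0,0,0.18,50],
  force=30,
)

```text
clock: 3.55
position: [0.4421, 0.3253, 0.2238]
ee_rot: [1.073, -2.949, 0.002]
force: [-0.0, -0.4, -6.1]
width: 0.647
gripper_force: 30.0
```

```bash
python3 - <<'E'
from h import *
for i in range(4):
    im=optics.get_image("side");s=sensors.observe();print(s["clock"],s["position"],s["force"],s["ft_torque"],s["width"])
cv2.imwrite("pics/side2.png",im)
H,S,V=cv2.split(cv2.cvtColor(im,cv2.COLOR_BGR2HSV))
for c,A in blobs((H>100)&(H<125)&(S>80),60):print(A,cv2.boundingRect(c))
p=s["position"];a=np.linspace(0,2*np.pi,60)
P=proj("side",np.c_[p[0]+.03*np.cos(a),p[1]+.03*np.sin(a),0*a+p[2]-.0463]);print(P.min(0),P.max(0))
E
```

```text
3.6 [0.4423 0.3255 0.2242] [-0.1374 -0.2551 -4.9014] [ 0.0956  0.0671 -0.0876] 0.6496639248853308
3.65 [0.4424 0.3257 0.2246] [-0.0974  0.845  -5.5498] [ 0.0389  0.0587 -0.0124] 0.6506191891202815
3.7 [0.4426 0.3258 0.2249] [ 0.1597  0.3691 -6.3553] [0.0729 0.0285 0.0401] 0.6519502802518065
3.75 [0.4427 0.3259 0.2252] [-0.2795  0.4349 -5.7431] [ 0.0866 -0.0001 -0.0117] 0.6520081961183579
89.0 (234, 161, 14, 10)
63.0 (375, 146, 10, 13)
[209.5643 141.7505] [235.7353 157.6858]
```

View pics/side2.png

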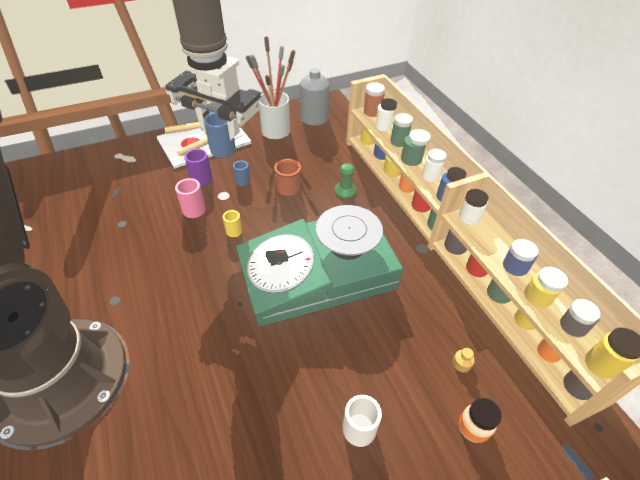

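Side view: the pot is held upright by its outside, with its base at about (220,155), and the neighbours are undisturbed. Weight is about 5.3 N, so expected sink is about 20 mm. Next, carry it over the pan.

>>> arm_command(
  deltas=[0,0,-0.05,0.009,-0.015,0.005,50,0,0,-0.1,0.025,-0.043,0.01,50,0,0,-0.16,0.044,-0.076,0.01,50,0,0,-0.23,0.063,-0.109,0.01,50,0,0,-0.3,0.082,-0.142,0.01,50,0,0,-0.37,0.101,-0.175,0.01,50,0,0,-0.44,0.12,-0.208,0.01,50,0,0,-0.51,0.138,-0.239,0.01,50,0,0,-0.57,0.154,-0.266,0.01,50,0,0,-0.62,0.166,-0.287,0.01,50,0,0,-0.65,0.174,-0.3,0.005,50,0,0,-0.667,0.177,-0.305,0,50,0,0,-0.667,0.177,-0.305,0,50,0,0,-0.667,0.177,-0.305,0,50,0,0,-0.667,0.177,-0.305,0,50,0,0,-0.667,0.177,-0.305,0,50,0,0,-0.667,0.177,-0.305,0,50,0,0,-0.667,0.177,-0.305,0,50],
)

```text
clock: 5.55
position: [0.6198, 0.0213, 0.2259]
ee_rot: [0.546, 3.094, 0.0]
force: [-0.7, 0.5, -5.5]
width: 0.65
gripper_force: 30.0
```

```bash
cat > st.py <<'E'
from h import *
F=[]
for i in range(6):
    im=optics.get_image("side");s=sensors.observe();F.append(np.r_[s["force"],s["position"]])
F=np.array(F);print(s["clock"],F.mean(0),F.std(0),s["ee_rot"],"z-axis",cv2.Rodrigues(s["ee_rot"])[0][:,2])
E
python3 st.py
```

```text
5.85 [-0.1545 -0.1877 -5.9208  0.6198  0.0211  0.2258] [0.4276 0.5354 0.4666 0.     0.0001 0.0001] [-0.5472 -3.0935 -0.    ] z-axis [-0.  0. -1.]
```

>>> arm_command(
  deltas=[0,0,0,0,0,-0.005,50,0,0,0,0,0,-0.012,50,0,0,0,0,0,-0.02,50,0,0,0,0,0,-0.026,50,0,0,0,0,0,-0.03,50,0,0,0,0,0,-0.032,50,0,0,0,0,0,-0.034,50,0,0,0,0,0,-0.036,50,0,0,0,0,0,-0.038,50,0,0,0,0,0,-0.04,50,0,0,0,0,0,-0.042,50,0,0,0,0,0,-0.044,50,0,0,0,0,0,-0.046,50,0,0,0,0,0,-0.047,50,0,0,0,0,0,-0.048,50,0,0,0,0,0,-0.048,50,0,0,0,0,0,-0.048,50],
)

```text
clock: 7.55
position: [0.6199, 0.021, 0.1778]
ee_rot: [0.547, 3.093, 0.0]
force: [0.8, -0.9, -2.9]
width: 0.651
gripper_force: 30.0
```

```bash
python3 st.py
```

```text
7.85 [ 0.4579  0.1957 -3.5942  0.6199  0.021   0.1779] [0.2881 0.4266 0.3764 0.     0.     0.    ] [0.547  3.0934 0.0002] z-axis [ 0.0002  0.0001 -1.    ]
```

>>> arm_command(
  deltas=[0,0,0,0,0,-0.001,50,0,0,0,0,0,-0.003,50,0,0,0,0,0,-0.005,50,0,0,0,0,0,-0.007,50,0,0,0,0,0,-0.009,50,0,0,0,0,0,-0.0105,50,0,0,0,0,0,-0.0115,50,0,0,0,0,0,-0.0115,50,0,0,0,0,0,-0.0115,50],
)

```text
clock: 8.75
position: [0.6199, 0.021, 0.1663]
ee_rot: [0.547, 3.093, 0.0]
force: [1.4, 0.3, 0.0]
width: 0.657
gripper_force: 30.0
```

```bash
sed -i 's/range(6)/range(20)/' st.py; python3 st.py; sed -i 's/range(20)/range(6)/' st.py
```

```text
9.75 [ 0.6607  0.8093 -0.3763  0.6199  0.021   0.1663] [0.4001 0.5075 0.5341 0.     0.     0.    ] [0.5471 3.0934 0.0002] z-axis [ 0.0002  0.0001 -1.    ]
```

>>> arm_command(
  deltas=[0,0,0,0,0,-0.0005,50,0,0,0,0,0,-0.0005,50,0,0,0,0,0,-0.0005,50],
  force=8,
)

```text
clock: 10.05
position: [0.6199, 0.021, 0.1657]
ee_rot: [0.547, 3.094, 0.0]
force: [1.5, 0.1, -0.9]
width: 0.657
gripper_force: 8.0
```

>>> arm_command(
  deltas=[0,0,0,0,0,0,61,0,0,0,0,0,0,62,0,0,0,0,0,0,64,0,0,0,0,0,0,68,0,0,0,0,0,0,75,0,0,0,0,0,0,85,0,0,0,0,0,0,91.8,0,0,0,0,0,0,91.8],
)

```text
clock: 10.85
position: [0.6198, 0.021, 0.1657]
ee_rot: [0.547, 3.094, 0.0]
force: [-0.2, 0.0, -0.9]
width: 0.99
gripper_force: 0.0
```

```bash
python3 st.py
```

```text
11.15 [-0.0834 -0.2329  0.4158  0.6198  0.021   0.1657] [0.3711 0.1673 0.6309 0.     0.     0.    ] [0.5471 3.0935 0.0001] z-axis [ 0.0001  0.     -1.    ]
```

>>> arm_command(
  deltas=[0,0,0,0,0,0.01,91.8,0,0,0,0,0,0.03,91.8,0,0,0,0,0,0.06,91.8,0,0,0,0,0,0.1,91.8,0,0,0,-0.02,0.04,0.13,91.8,0,0,0,-0.04,0.08,0.13,91.8,0,0,0,-0.06,0.12,0.13,91.8,0,0,0,-0.08,0.16,0.13,91.8,0,0,0,-0.1,0.2,0.13,91.8,0,0,0,-0.11,0.23,0.13,91.8,0,0,0,-0.11,0.23,0.13,91.8],
)

```text
clock: 12.25
position: [0.5072, 0.2568, 0.2964]
ee_rot: [-0.534, -3.095, -0.004]
force: [-0.6, -0.3, 0.3]
width: 1.003
gripper_force: 0.0
```

```bash
python3 - <<'E'
from h import *
t=optics.get_image("top");s=optics.get_image("side");cv2.imwrite("pics/top3.png",t);cv2.imwrite("pics/side3.png",s)
o=np.zeros((600,800,3),np.uint8)
a=cv2.resize(t[170:320,275:375],None,fx=4,fy=4,interpolation=cv2.INTER_CUBIC);b=cv2.resize(s[165:315,235:335],None,fx=4,fy=4,interpolation=cv2.INTER_CUBIC)
o[:,:400]=a;o[:,400:]=b;cv2.imwrite("pics/crop3.png",o)
E
```

```text
(no output)
```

View pics/crop3.png

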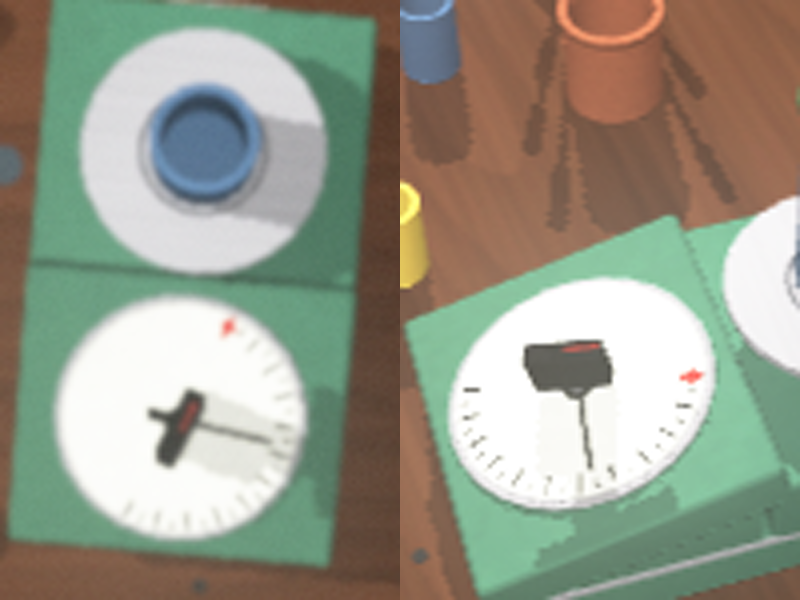

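The pot stands concentric with the pan ring. In the crop, the pointer tip is at top px (342.5,280) and side px (282.5,282), and the mark at top px (332.2,252.5) and side px (305.5,259.5). Next I'll measure the angles on the dial plane.

```bash
cat > dial.py <<'E'
from h import *
yaw=-0.093; ex=np.array([np.cos(yaw),np.sin(yaw),0]); ey=np.array([-ex[1],ex[0],0]); ez=np.array([0,0,1.])
N=np.cos(.2443)*ez-np.sin(.2443)*ex; U=np.cos(.2443)*ex+np.sin(.2443)*ez
C0=np.array([.620,.0207,0])-.152*ex; C0[2]=.082
def polar(n,pts,h,cen=None):
    P=np.array([onplane(n,p,C0+h*N,N) for p in pts])-(C0+h*N); u,r=P@U,-P@ey
    if cen is not None:u=u-cen[0];r=r-cen[1]
    return u,r
def measure(n,im,roi):
    x0,x1,y0,y1=roi;hs=cv2.cvtColor(im,cv2.COLOR_BGR2HSV)[y0:y1,x0:x1].astype(int);H,S,V=hs[...,0],hs[...,1],hs[...,2]
    c,A=max(blobs((S<60)&(V>120)),key=lambda b:b[1]);e=cv2.fitEllipse(cv2.convexHull(c))
    u0,r0=polar(n,[(e[0][0]+x0,e[0][1]+y0)],.003)
    print(n,"plate centre offset mm",u0*1e3,r0*1e3,e[1])
    cen=(u0[0],r0[0])
    yy,xx=np.mgrid[y0:y1,x0:x1];pts=np.c_[xx.ravel(),yy.ravel()]
    u,r=polar(n,pts,.006,cen);rho=np.hypot(u,r);th=np.arctan2(r,u)
    red=(((H<8)|(H>172))&(S>90)).ravel()&(rho>.045)&(rho<.072);w=S.ravel()
    a=lambda m,w:np.arctan2((w*np.sin(th))[m].sum(),(w*np.cos(th))[m].sum())
    print(" mark",a(red,w),red.sum(),rho[red].min() if red.any() else 0)
    for lo,hi in((.03,.04),(.04,.050)):
        d=(V<150).ravel()&(S<90).ravel()&(rho>lo)&(rho<hi)
        print(" needle",lo,a(d,210-V.ravel()),d.sum(),th[d].std())
E
python3 - <<'E'
from dial import *
print(C0,C0+.026*N,N)
for f in "03":
    print(f);measure("top",cv2.imread(f"pics/top{f}.png"),(280,360,240,312));measure("side",cv2.imread(f"pics/side{f}.png"),(243,316,230,294))
E
```

```text
[0.4687 0.0348 0.082 ] [0.4624 0.0354 0.1072] [-0.2408  0.0225  0.9703]
0
top plate centre offset mm [1.403] [-0.4464] (62.91838073730469, 64.78330993652344)Traceback (most recent call last):
  File "<stdin>", line 4, in <module>
  File "dial.py", line 16, in measure
    u,r=polar(n,pts,.006,cen);rho=np.hypot(u,r);th=np.arctan2(r,u)
        ~~~~~^^^^^^^^^^^^^^^^
  File "dial.py", line 6, in polar
    P=np.array([onplane(n,p,C0+h*N,N) for p in pts])-(C0+h*N); u,r=P@U,-P@ey
                ~~~~~~~^^^^^^^^^^^^^^
  File "h.py", line 11, in onplane
    C,d=ray(n,p); return C+d*(N@(P-C))/(N@d)
        ~~~^^^^^
  File "h.py", line 5, in ray
    c=optics.calibration(n); R=cv2.Rodrigues(c["rvec"])[0]; C=-R.T@np.ravel(c["tvec"])
ValueError: time passes only in moves, steps and waits
```

```bash
python3 - <<'E'
from dial import *
cen=(.0014,-.0004)
for nm,n,p in [("tip","top",(342.5,280.25)),("tip","side",(282.5,282)),("mark","top",(332.2,252.5)),("mark","side",(305.5,259.5)),("tip0","top",(321.9,252.5))]:
    u,r=polar(n,[p],.006,cen);print(nm,n,np.arctan2(r,u),np.hypot(u,r))
# dark line: min V per column, top image
t=cv2.imread("pics/top3.png");V=t.max(2).astype(float)
for x in range(327,342,2):
    y=np.arange(274,284);w=np.clip(np.median(V[270:286,x])-V[274:284,x]-25,0,None);print(x,round((w*y).sum()/max(w.sum(),1),2),w.sum(),end=" | ")
    if w.sum(): u,r=polar("top",[(x,(w*y).sum()/w.sum())],.006,cen);print(np.arctan2(r,u),np.hypot(u,r))
print("knob",C0+.0014*U+.0004*ey+.026*N, C0+.0014*U+.0004*ey)
a,d=tri((319.7,274),(280.5,263));print(a,d)
E
```

```text
tip top [1.7455] [0.0545]
tip side [1.7111] [0.0551]
mark top [0.4259] [0.059]
mark side [0.4292] [0.0577]
tip0 top [0.0171] [0.0517]
327 276.42 69.0 | [1.7688] [0.0176]
329 277.0 78.0 | [1.7702] [0.0224]
331 277.35 72.0 | [1.7515] [0.0271]
333 277.86 79.0 | [1.7504] [0.0318]
335 278.32 74.0 | [1.7464] [0.0366]
337 278.78 84.5 | [1.7426] [0.0413]
339 279.2 90.5 | [1.7382] [0.046]
341 279.64 56.0 | [1.7356] [0.0508]
knob [0.4638 0.0357 0.1076] [0.47   0.0351 0.0823]
[0.4703 0.0348 0.0794] 0.0019106122607320478
```

```bash
cat > pose.py <<'E'
from dial import *
from scipy.spatial.transform import Rotation as Ro
F=C0+.0014*U+.0004*ey
def goal(phi,h):
    x=np.cos(phi)*U-np.sin(phi)*ey; y=np.cross(N,x); z=-N
    s=sensors.observe();R0=Ro.from_rotvec(s["ee_rot"])
    if y@R0.as_matrix()[:,1]<0: y=-y
    R=Ro.from_matrix(np.c_[np.cross(y,z),y,z])
    v=(R*R0.inv()).as_rotvec()
    return v/(np.pi/2), F+h*N-s["position"]
def barphi():
    R=Ro.from_rotvec(sensors.observe()["ee_rot"]).as_matrix(); x=R[:,0]; a=np.arctan2(-x@ey,x@U); return (a+np.pi/2)%np.pi-np.pi/2, R[:,2]@-N
E
python3 -c "
from pose import *
print(goal(.42,.092),goal(.42,.012),N*.08,sensors.observe()['joints'])"
```

```text
(array([-0.0017, -0.1553, -0.1043]), array([-0.0618, -0.2143, -0.1248])) (array([-0.0017, -0.1553, -0.1043]), array([-0.0425, -0.2161, -0.2024])) [-0.0193  0.0018  0.0776] [-0.7249  0.2903  0.2282  1.6235 -0.0684  1.2351  0.739 ]
```

>>> arm_command(
  deltas=[0,-0.03,-0.02,-0.012,-0.043,-0.025,45,0,-0.06,-0.04,-0.025,-0.086,-0.05,45,-0.001,-0.09,-0.06,-0.037,-0.129,-0.075,45,-0.001,-0.12,-0.08,-0.049,-0.172,-0.1,45,-0.0017,-0.155,-0.104,-0.062,-0.214,-0.125,45,-0.0017,-0.155,-0.104,-0.062,-0.214,-0.125,45,-0.0017,-0.155,-0.104,-0.062,-0.214,-0.125,45,-0.0017,-0.155,-0.104,-0.062,-0.214,-0.125,45,-0.0017,-0.155,-0.104,-0.062,-0.214,-0.125,45],
)

```text
clock: 13.25
position: [0.4496, 0.0378, 0.1719]
ee_rot: [0.737, 2.804, 0.06]
force: [0.7, 0.2, 0.3]
width: 0.491
gripper_force: 0.0
```

```bash
python3 -c "
from pose import *
print(goal(.42,.012),barphi(),sensors.observe()['width'])
s=optics.get_image('side');cv2.imwrite('pics/side4.png',cv2.resize(s[120:320,200:400],None,fx=3,fy=3))"
```

```text
(array([-0.0006,  0.0008,  0.0004]), array([ 0.0175, -0.0024, -0.0779])) (np.float64(0.42092278295690333), np.float64(0.999999019904594)) 0.49118087939117155
```

View pics/side4.png

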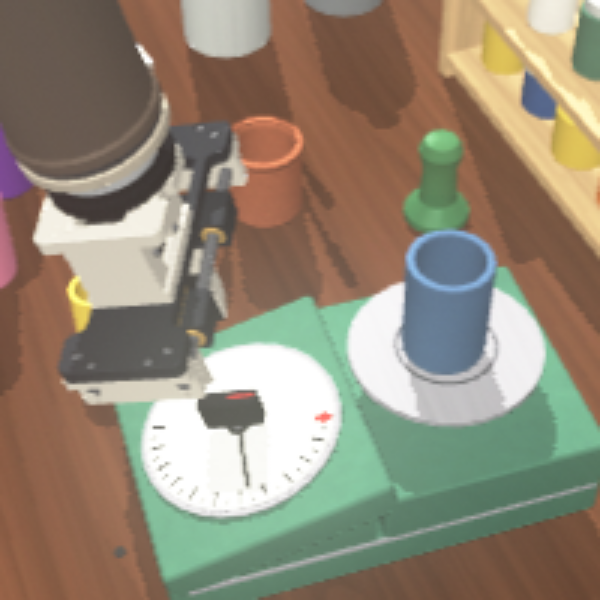

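Side view: the pot is upright and centred on the pan, the gripper sits squarely above the dial along its normal, and the fingers straddle the bar at crop (232,408).

>>> arm_command(
  deltas=[0,0,0,0.006,-0.001,-0.026,45,0,0,0,0.012,-0.002,-0.052,45,0,0,0,0.0155,-0.002,-0.068,45,0,0,0,0.0175,-0.0024,-0.078,45,0,0,0,0.0175,-0.0024,-0.078,45,0,0,0,0.0175,-0.0024,-0.078,45],
)

```text
clock: 13.9
position: [0.4657, 0.0348, 0.0931]
ee_rot: [0.737, 2.806, 0.058]
force: [0.7, 0.4, 0.2]
width: 0.49
gripper_force: 0.0
```

>>> arm_command(
  deltas=[0,0,0,0,0,0,5,0,0,0,0,0,0,5,0,0,0,0,0,0,5,0,0,0,0,0,0,5,0,0,0,0,0,0,5,0,0,0,0,0,0,5,0,0,0,0,0,0,5],
  force=12,
)

```text
clock: 14.6
position: [0.4666, 0.036, 0.0934]
ee_rot: [0.735, 2.804, 0.061]
force: [1.7, 5.8, 0.9]
width: 0.154
gripper_force: 12.0
```

```bash
python3 -c "
from pose import *
print(goal(.42,.012),barphi());s=sensors.observe();print(s['width'],s['force'],s['ft_torque'])
for d in(.4,.8,1.2,1.31): print(d,-N*d/(np.pi/2))"
```

```text
(array([-0.0011,  0.0009, -0.0002]), array([ 0.0006, -0.0006,  0.0005])) (np.float64(0.4201577836894761), np.float64(0.9999972940033134))
0.15387993639302563 [1.7373 5.8203 0.9402] [ 0.9866 -0.0828  0.2333]
0.4 [ 0.0613 -0.0057 -0.2471]
0.8 [ 0.1227 -0.0114 -0.4942]
1.2 [ 0.184  -0.0172 -0.7413]
1.31 [ 0.2008 -0.0187 -0.8092]
```

>>> arm_command(
  deltas=[0.0153,-0.0014,-0.0618,0,0.001,0,5,0.0307,-0.0029,-0.1235,0,0.001,0,5,0.046,-0.0043,-0.1853,0,0.001,0,5,0.0613,-0.0057,-0.2471,0,0.001,0,5,0.0767,-0.0072,-0.3089,0,0.001,0,5,0.092,-0.0086,-0.3706,0,0.001,0,5,0.1073,-0.01,-0.4324,0,0.001,0,5,0.1227,-0.0114,-0.4942,0,0.001,0,5,0.138,-0.0129,-0.556,0,0.001,0,5,0.1533,-0.0143,-0.6177,0,0.001,0,5,0.1687,-0.0158,-0.6795,0,0.001,0,5,0.184,-0.0172,-0.7413,0,0.001,0,5,0.2008,-0.0187,-0.8092,0,0.001,0,5,0.2008,-0.0187,-0.8092,0,0.001,0,5,0.2008,-0.0187,-0.8092,0,0.001,0,5,0.2008,-0.0187,-0.8092,0,0.001,0,5],
  force=15,
)

```text
clock: 16.2
position: [0.4663, 0.0359, 0.0933]
ee_rot: [2.342, 1.815, 0.269]
force: [0.7, 1.5, 6.3]
width: 0.152
gripper_force: 15.0
```

```bash
python3 -c "
from pose import *
print(barphi());s=sensors.observe();print(s['clock'],s['width'],s['position'],s['force'],s['ft_torque'])
s=optics.get_image('side');cv2.imwrite('pics/side5.png',s)
t=optics.get_image('top');cv2.imwrite('pics/top5.png',t)
o=np.zeros((560,800,3),np.uint8)
o[:,:400]=cv2.resize(s[220:304,245:305],(400,560),interpolation=cv2.INTER_CUBIC);o[:,400:]=cv2.resize(t[240:310,310:360],(400,560),interpolation=cv2.INTER_CUBIC)
cv2.imwrite('pics/crop5.png',o)"
```

```text
(np.float64(-1.4112111968047518), np.float64(0.9999974907407075))
16.2 0.15248425156256698 [0.4663 0.0359 0.0933] [0.7278 1.4825 6.3017] [-0.0019  0.0065 -0.0158]
```

View pics/crop5.png

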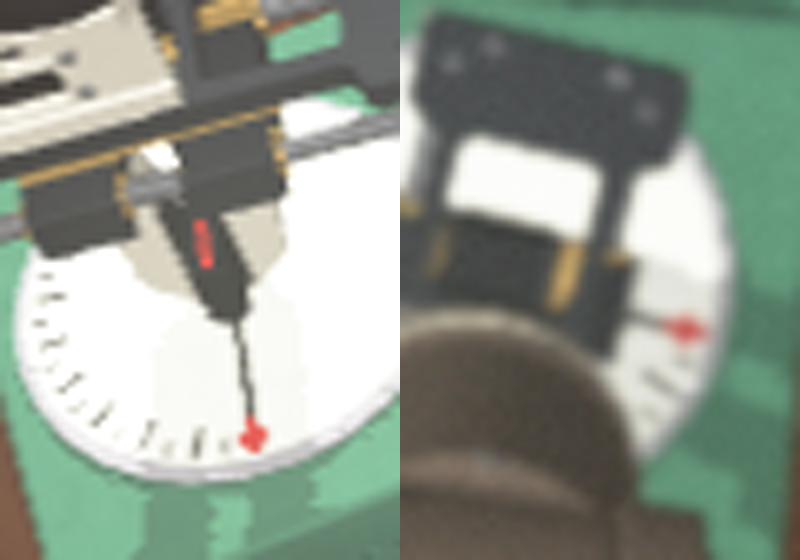

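The crops show the red mark centred on the pointer's line in both views: the side tip is at (251,420) with the mark at (254,436), and the top mark at (687,331) lies on the needle line. Release and retreat along the normal.

>>> arm_command(
  deltas=[0,0,0,0,0,0,17,0,0,0,0,0,0,22,0,0,0,0,0,0,32,0,0,0,0,0,0,45,0,0,0,0,0,0,45,0,0,0,-0.005,0,0.02,45,0,0,0,-0.012,0.001,0.05,45,0,0,0,-0.022,0.002,0.09,45,0,0,0,-0.035,0.03,0.13,45,0,0,0,-0.04,0.07,0.15,45,0,0,0,-0.04,0.11,0.16,45,0,0,0,-0.04,0.15,0.16,45,0,0,0,-0.04,0.19,0.16,45,0,0,0,-0.04,0.23,0.16,45,0,0,0,-0.04,0.25,0.16,45,0,0,0,-0.04,0.25,0.16,45,0,0,0,-0.04,0.25,0.16,45],
)

```text
clock: 18.0
position: [0.4252, 0.2851, 0.2524]
ee_rot: [2.343, 1.814, 0.265]
force: [0.2, -0.5, -0.9]
width: 0.488
gripper_force: 0.0
```

```bash
python3 -c "
from pose import *
s=optics.get_image('side');t=optics.get_image('top')
o=np.zeros((560,800,3),np.uint8)
o[:,:400]=cv2.resize(s[220:304,245:305],(400,560),interpolation=cv2.INTER_CUBIC);o[:,400:]=cv2.resize(t[180:320,285:385],(400,560),interpolation=cv2.INTER_CUBIC)
cv2.imwrite('pics/crop6.png',o)"
```

```text
(no output)
```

View pics/crop6.png

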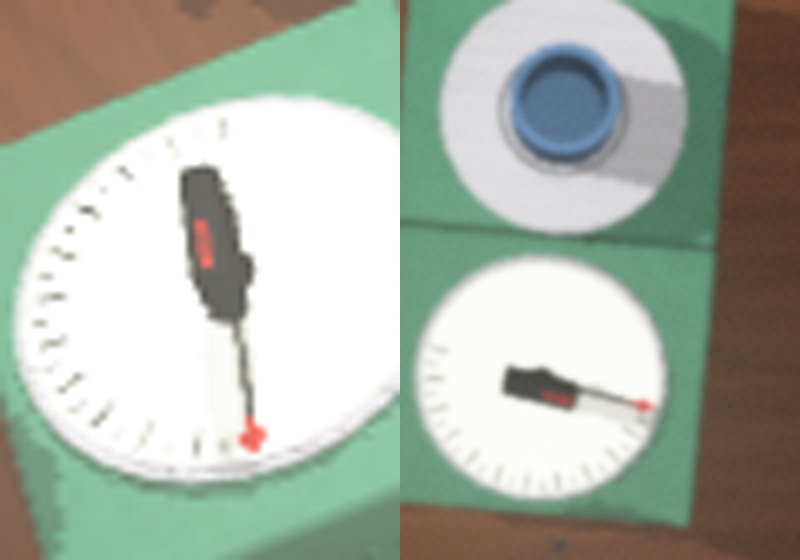

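With the gripper clear, the mark still sits at the pointer's tip (side crop (252,436), top crop (645,406)). The pot is upright in the pan's centre. Handing in.

```bash
python3 -c "
from cell import arm
print(arm.sign_off())"
```

```text
the job is handed in; nothing more can be done
None
```

The blue pot stands upright in the middle of the pan, the red zero mark is at the pointer's tip to within about 1 mm by both cameras, and the job was handed in after about 18 s of the 72 s; I measured no pan movement at the moment of release, only a force near zero just before.

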